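Bedding glass lamp globes in deep packing bins

ROBOT

A 7-joint arm with a two-finger parallel gripper is mounted at the origin on the work surface. World frame = base frame: x ahead of the robot, y to its left, z up, the work surface at z = 0. Lengths are in m, angles in rad, forces in N, time in s.
With the tool pointing down it reaches from about 0.4 to 0.85 m from the base axis. Payload 10.4 kg.
Tool frame: the origin (TCP) lies between the finger pads, 19 mm behind the fingertips; this is the grasp point; z points along the fingers, y is the line along which they close (so a half turn about z gives the same grasp; the last joint's range is limited). The gripper opens to 87 mm and grips with 3 to 60 N. Pads are 19 mm wide; open, the fingers measure 117 mm over their backs; the gripper's body (75 mm by 190 mm) begins 51 mm behind the grasp point.
Start: joints at [-1.301, 0.332, -0.065, 1.46, 0.022, 1.35, -0.088], TCP at [0.18, 0.598, 0.241] pointing down, gripper open.
Joint ranges: [-2.6, 2.6], [-0.5, 2.12], [-1.47, 1.34], [0.16, 2.42], [-1.27, 4.41], [0.06, 2.06], [-2.6, 2.6]. Speed limits (rad/s): [2.22, 2.22, 2.79, 2.79, 3.14, 3.14, 3.14].

INTERFACE

Orientations are given as a unit quaternion [x, y, z, w].
In Python, from bench import * gives the robot as it stands.
- The arm moves only by the tool carry_out, never from a script. Its argument "deltas" is a list of rows, each an object with "hand": the finger opening in mm, from 0 to 87; "dp": the shift along the tool's x, y, z each as a share of 250 mm, from -1 to 1, a list of three; "spin": the turn about the tool's z as a share of pi rad, from -1 to 1. In form: [{"hand": hand, "dp": [dx, dy, dz], "spin": spin}, ...]. A call has 1 to 20 rows; each row is the pose to reach, as a shift and turn from the pose commanded when the call began, along the tool's axes at that moment, turning the shorter way round; what a row does not reach only later rows make up. A row lasts 1/10 s, in which the tool goes at most 50 mm and 8.59 degrees, less where a joint would pass 70% of its speed; a pose out of reach is approached as far as the arm can. A call with a number of a shift or a turn outside -1 to 1 is refused whole. A call with a gripper value outside its range is refused whole. The fingers move at their own pace and stop on an object; "force" is the grip in N (left out, the last holds). Time passes only in rows, so rows that repeat a pose let the fingers close. It gives the time, the measured TCP pose, the force, the opening and the grip force at its end, in the units of the state.
- read_state(): the state, without advancing time (a new reading comes with each control period).
- camera(name): name is "scene" or "top" or "wrist"; returns the picture (400x640x3 uint8, red, green, blue); there is no depth.
- get_calibration(name): a dict with "fx", "fy", "cx", "cy" (pixels), "R" (3x3) and "t" (3): a world point X has camera coordinates R X + t; the wrist camera has in their place "mount" (4x4, takes a point from camera to tool coordinates, whose origin is the TCP and whose axes are the flange's). Camera axes: x right, y down, z forward; pixel columns grow to the right and rows downward; lengths in m; the calibration is good to about 2 mm. A picture is of the moment at which its call begins: read the wrist's pose just before it. get_calibration takes no time and is no camera call.
- close_job(): hands the job in; it is judged then, once.
The state is a dict: "time": time; "joint_positions": joint angles; "joint_vel": joint speeds; "joint_torque": joint torques, N m; "ee_pos": TCP position; "eef_rot": TCP orientation; "ft_force": force on the tool from outside, world axes, zero at the start; "torque": the same for the moment, N m; "width": finger opening in m; "grip_force": force on a finger pad.
Only numpy, scipy, OpenCV 4.12 (cv2) and the standard library are available. Lean on these libraries where they do the work, as an engineer would, in place of code of your own. Each camera call takes 0.05 s, during which the arm holds its last target. There are 200 camera calls.

TASK

Pack the two glass lamp globes, collar up: stand the ball-shaped globe in the round bin and the pear-shaped globe in the square bin, each near the middle of the sprung pad at the bottom. The glass is fragile and each pad is set at an unknown height, so lower each globe slowly until you feel the pad take it and only then let go: do not drop it, press it down hard, knock it on a bin or tip it over. Leave the tape rolls and the screwdriver alone.

Things in the scene. Friction and masses are not known exactly. Their poses are not given: they have to be found in the camera images.
- ball_globe: Ball-shaped white opal glass lamp globe with a grey plastic collar on top, loose, upright on the bench, 105 mm tall, 0.14 to 0.28 kg. Origin: centre of its underside (a flat 44 mm across); z up along its axis. The glass is widest, 76 mm, at 36 mm height and ends at 71 mm; the collar is a cylinder 34 mm in diameter from 70 to 105 mm.
- ball_globe_grip (a point): Grip point of the ball-shaped globe: on its axis in the collar, 92 mm above its underside (TCP here, tool down: the fingertips then stay clear of the glass shoulder).
- pear_globe: Pear-shaped (slimmer, taller) white opal glass lamp globe with a grey plastic collar on top, loose, upright on the bench, 120 mm tall, 0.14 to 0.28 kg. Origin: centre of its underside (a flat 40 mm across); z up along its axis. The glass is widest, 60 mm, at 20 to 36 mm height and ends at 86 mm; the collar is a cylinder 34 mm in diameter from 85 to 120 mm.
- pear_globe_grip (a point): Grip point of the pear-shaped globe: on its axis in the collar, 107 mm above its underside (TCP here, tool down).
- round_bin: Round deep black plastic bin, open on top, fixed to the bench, 140 mm tall, 138 mm outside diameter at the rim and 128 mm at the foot, walls 5 mm (inside 128 mm at the rim, 118 mm at the foot). Origin: centre of its underside on the bench, z up.
- round_bin_mouth (a point): Centre of the round bin's mouth, at rim height, 140 mm above the bench. Down inside is a flat cork pad that fills the bottom; its top is set anew each time, differently in each bin, anywhere from 23 to 70 mm above the bench: not reported, to be felt (or looked for). It is sprung straight down, about 1 mm per newton over 15 mm, then hard. Pad: a disc 110 mm across.
- square_bin: Square deep black plastic bin, open on top, fixed to the bench, 136 x 136 mm outside, 140 mm tall, walls 5 mm (inside 126 mm square). Origin: centre of its underside on the bench, z up, x and y along its sides.
- square_bin_mouth (a point): Centre of the square bin's mouth, at rim height, 140 mm above the bench. Down inside is a flat cork pad that fills the bottom; its top is set anew each time, differently in each bin, anywhere from 23 to 70 mm above the bench: not reported, to be felt (or looked for). It is sprung straight down, about 1 mm per newton over 15 mm, then hard. Pad: 112 mm square.
- tape0: Roll of black tape lying flat on the bench on the robot's left, 68 mm in diameter, 19 mm tall; origin at the centre of its underside. Leave it alone.
- tape1: Roll of black tape like tape0, on the robot's right. Leave it alone.
- screwdriver: Screwdriver, 190 mm long, lying on the bench on the robot's left; x runs along it towards the tip. Leave it alone.
Not all that is in view belongs to the job. Leave any blue look-alike of the round_bin alone.

How it is judged:
At the end, for the whole second after the job is handed in: The ball-shaped globe stands in the round bin and the pear-shaped globe in the square bin, each within 45 mm of the bin's axis, down on the pad (underside less than 85 mm above the bench), upright within 0.2 rad, at rest (horizontal distance between ball_globe and round_bin below 0.045 m and z of ball_globe in the frame of round_bin below 0.085 m and angle between each of ball_globe, pear_globe's own z axis and vertical below 0.2 rad and linear speed of each of ball_globe, pear_globe below 0.02 m/s and angular speed of each of ball_globe, pear_globe below 0.2 rad/s and horizontal distance between pear_globe and square_bin below 0.045 m and z of pear_globe in the frame of square_bin below 0.085 m); the robot touches nothing.
It fails at once if a globe is pressed or knocked against a bin or its pad with more than 12 N (contact force between any of ball_globe, pear_globe and round_bin above 12 N or contact force between any of ball_globe, pear_globe and square_bin above 12 N).
It fails at once if a globe is dropped or plunged: it moves faster than 0.35 m/s inside a bin (a free fall of 6 mm) ((horizontal distance between ball_globe and round_bin below 0.06 m and z of ball_globe in the frame of round_bin below 0.12 m and linear speed of ball_globe above 0.35 m/s) or (horizontal distance between ball_globe and square_bin below 0.06 m and z of ball_globe in the frame of square_bin below 0.12 m and linear speed of ball_globe above 0.35 m/s) or (horizontal distance between pear_globe and round_bin below 0.06 m and z of pear_globe in the frame of round_bin below 0.12 m and linear speed of pear_globe above 0.35 m/s) or (horizontal distance between pear_globe and square_bin below 0.06 m and z of pear_globe in the frame of square_bin below 0.12 m and linear speed of pear_globe above 0.35 m/s)).
It fails at once if a globe is tipped more than 0.7 rad (angle between any of ball_globe, pear_globe's own z axis and vertical above 0.7 rad).
It fails at once if a tape roll or the screwdriver is moved more than 30 mm (distance of any of tape0, tape1, screwdriver from where it was at the start of the episode above 0.03 m).
It also fails if it takes over 67 s, if anything falls off the work surface, if the arm or the gripper's body presses on something with over 40 N, if the wrist force passes 120 N, or if a joint passes its speed limit or range.

## Working session

There is one attempt and no reset: what is moved stays moved. The work goes in short steps, Python scripts to look and compute and a tool call to move; the robot and the scene stay as the last step left them, time stands still between calls to the robot, and variables do not carry over. Pictures are saved under pics/ and viewed, at most 10 in all, crops included, and the job is handed in when it is done.

Besides the shell and the picture viewer there is one more tool, called after "Emit:" as name([rows], argument=value, ...), one row to a line, values as JSON. carry_out: Moves the arm, as the interface text tells. Its arguments: {"type":"object","properties":{"deltas":{"type":"array","items":{"type":"object","properties":{"hand":{"type":"number"},"dp":{"type":"array","items":{"type":"number","minimum":-1,"maximum":1}},"spin":{"type":"number","minimum":-1,"maximum":1}}}},"force":{"type":"number"}},"required":["deltas"]}

```bash
mkdir -p pics; python3 - <<'E'
from bench import *
import cv2
for n in ("scene","top"):
    cv2.imwrite(f"pics/{n}0.png",camera(n)[:,:,::-1])
    c=get_calibration(n); print(n,c)
s=read_state(); print(s)
E
```

```text
scene {'fx': 426.42324708208184, 'fy': 426.42324708208184, 'cx': 324.0610400001215, 'cy': 194.85329724752688, 'R': array([[-0.78502541,  0.61931729, -0.01346112],
       [ 0.42916109,  0.52806257, -0.73278283],
       [-0.44671676, -0.58103013, -0.68032942]]), 't': array([ 0.46484458, -0.15299536,  1.41195671])}
top {'fx': 514.6331574748455, 'fy': 514.6331574748455, 'cx': 315.88857020136345, 'cy': 203.86619197409217, 'R': array([[ 0.01182108, -0.9999258 ,  0.00294347],
       [-0.99306226, -0.01208426, -0.11696719],
       [ 0.11699408, -0.00154037, -0.99313142]]), 't': array([-0.04300705,  0.55240083,  1.32535122])}
{'time': 0.1, 'joint_positions': array([-1.30060329,  0.33280268, -0.06471464,  1.4608607 ,  0.02160553,
        1.34991335, -0.08849631]), 'joint_vel': array([-0.00044749, -0.00163636,  0.00011072, -0.00177669, -0.00016521,
        0.00157959, -0.00131402]), 'joint_torque': array([ 2.13624087e-03, -6.24549580e+01,  2.53584125e-02, -3.90706694e+01,
       -6.13348000e-02,  3.68087995e-02,  6.46702370e-05]), 'ee_pos': array([0.18029331, 0.59808639, 0.24053567]), 'eef_rot': array([ 1.45855308e-01,  9.89305723e-01, -6.40935057e-04, -6.43005336e-05]), 'ft_force': array([0.28308432, 0.09787516, 0.45625849]), 'torque': array([ 0.00101732, -0.00246778, -0.01441158]), 'grip_force': 0.0, 'width': 0.08692706736091098}
```

View pics/top0.png

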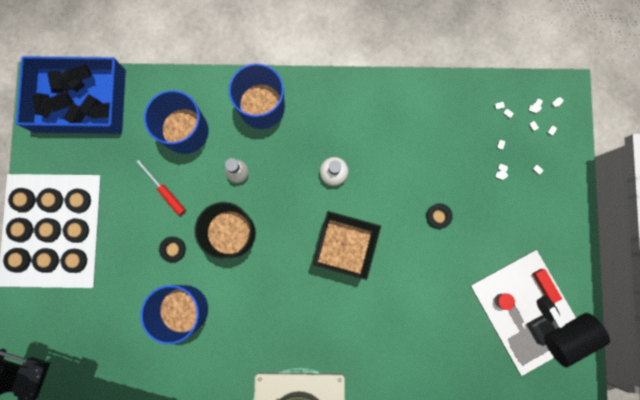

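View pics/scene0.png

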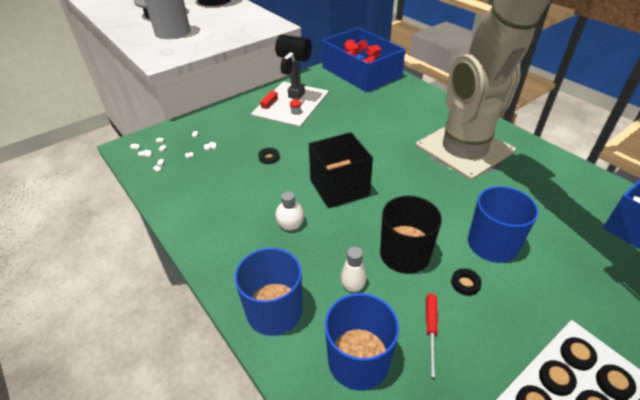

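The top view shows the ball globe at about (334,170), the pear globe at (236,172), the black round bin at (226,233) and the square bin at (346,246). Candidates for the round bin are the blue ones at (173,122), (257,96) and (175,313), and the black one at (226,233). The black one fits the description. I'll confirm this in an enlarged crop.

```bash
cat > h.py <<'E'
import numpy as np, cv2
from bench import *
def back(n,uv,z):
    c=get_calibration(n); d=c["R"].T@np.array([(uv[0]-c["cx"])/c["fx"],(uv[1]-c["cy"])/c["fy"],1]); o=-c["R"].T@c["t"]
    return o+d*(z-o[2])/d[2]
def proj(n,X):
    c=get_calibration(n); p=c["R"]@np.array(X)+c["t"]; return c["fx"]*p[0]/p[2]+c["cx"],c["fy"]*p[1]/p[2]+c["cy"]
E
python3 - <<'E'
from h import *
im=cv2.imread("pics/top0.png")
cr=cv2.resize(im[140:290,180:400],None,fx=3.6,fy=3.6,interpolation=cv2.INTER_CUBIC)
cv2.imwrite("pics/crop.png",cr)
b,g,r=[im[:,:,i].astype(int) for i in range(3)]
roi=np.zeros(b.shape,bool); roi[185:290,185:400]=1
dark=((np.maximum(np.maximum(r,g),b)<45)&roi).astype(np.uint8)
n,l,st,ce=cv2.connectedComponentsWithStats(dark)
for i in range(1,n):
    if st[i,4]>200:
        cn=max(cv2.findContours((l==i).astype(np.uint8),0,2)[0],key=cv2.contourArea)
        print(st[i],cv2.minEnclosingCircle(cn),cv2.minAreaRect(cn))
E
```

```text
[196 203  59  55 927] ((225.0, 231.0), 29.410982131958008) ((224.50003051757812, 231.50003051757812), (57.982757568359375, 53.740108489990234), 45.0)
[324 213  55  65 603] ((346.5, 245.0), 36.96291732788086) ((346.64617919921875, 245.13076782226562), (53.763648986816406, 53.939064025878906), 15.255118370056152)
```

View pics/crop.png

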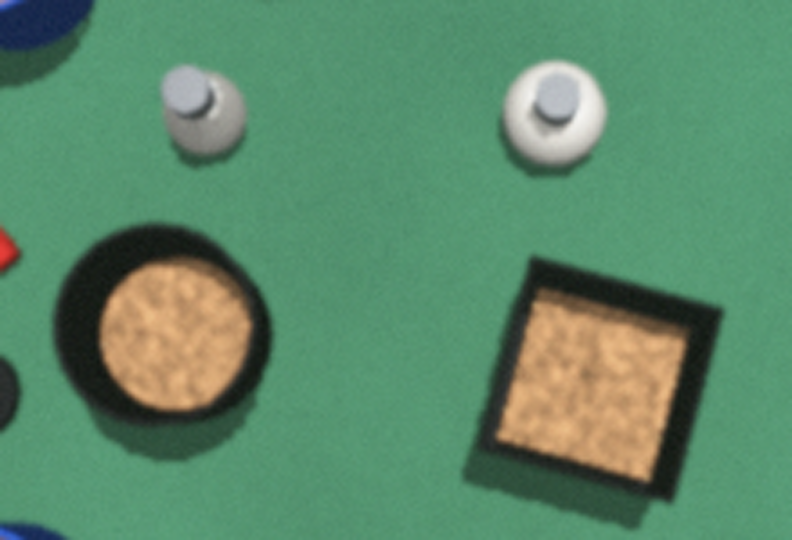

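The crop confirms it. The only black round bin is at crop (163,326), the square bin is centred near (603,378), and the collar tops are at (187,89) for the pear and (558,96) for the ball. Next I overlay models in both cameras.

```bash
cat > ov.py <<'E'
from h import *
f=lambda x,y:(180+(x+.5)/3.6-.5,140+(y+.5)/3.6-.5)
P={}
P["pear"]=back("top",f(187,89),.12); P["ball"]=back("top",f(558,96),.105)
P["rb"]=back("top",f(163,328),.14)
cs=[back("top",f(*q),.14) for q in((532,257),(722,310),(673,500),(485,447))]
P["sb"]=np.mean(cs,0); print([np.linalg.norm(cs[i]-cs[i-1]).round(3) for i in range(4)])
e=cs[1]-cs[0]; yaw=np.arctan2(e[1],e[0]); 
for k in P: print(k,P[k].round(4), np.hypot(*P[k][:2]).round(3))
print("yaw",yaw, yaw%(np.pi/2), "ballglass",back("top",f(554,114),.036))
t=np.linspace(0,2*np.pi,60)
def ring(p,r,z): return np.c_[p[0]+r*np.cos(t),p[1]+r*np.sin(t),0*t+z]
def sq(p,h,z):
    a=yaw+np.pi/4+np.arange(5)*np.pi/2; return np.c_[p[0]+h*2**.5*np.cos(a),p[1]+h*2**.5*np.sin(a),0*a+z]
curves=[ring(P["pear"],.017,.12),ring(P["pear"],.03,.028),ring(P["ball"],.017,.105),ring(P["ball"],.038,.036),ring(P["rb"],.069,.14),ring(P["rb"],.064,0),sq(P["sb"],.068,.14),sq(P["sb"],.068,0)]
out=[]
for n,(x0,y0,w,h) in {"top":(180,140,220,150),"scene":(260,120,200,190)}.items():
    s=3 if n=="scene" else 3.6
    im=cv2.resize(cv2.imread(f"pics/{n}0.png")[y0:y0+h,x0:x0+w],None,fx=s,fy=s,interpolation=cv2.INTER_CUBIC)
    for c in curves:
        q=np.array([proj(n,X) for X in c]); q=((q-[x0,y0]+.5)*s-.5)
        cv2.polylines(im,[np.round(q).astype(np.int32)],False,(255,0,255),1)
    cv2.imwrite(f"pics/ov_{n}.png",im)
E
python3 ov.py
```

```text
[np.float64(0.131), np.float64(0.132), np.float64(0.131), np.float64(0.13)]
pear [0.639  0.1747 0.12  ] 0.662
ball [ 0.6402 -0.0824  0.105 ] 0.645
rb [0.4723 0.1824 0.14  ] 0.506
sb [ 0.4424 -0.1126  0.14  ] 0.457
yaw -1.832258953031423 1.30933370055837 ballglass [ 0.63995966 -0.08211412  0.036     ]
```

View pics/ov_top.png

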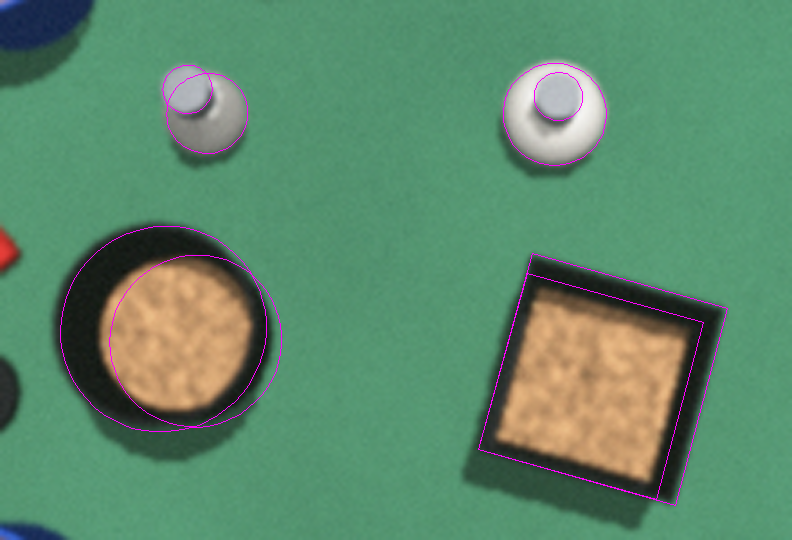

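View pics/ov_scene.png

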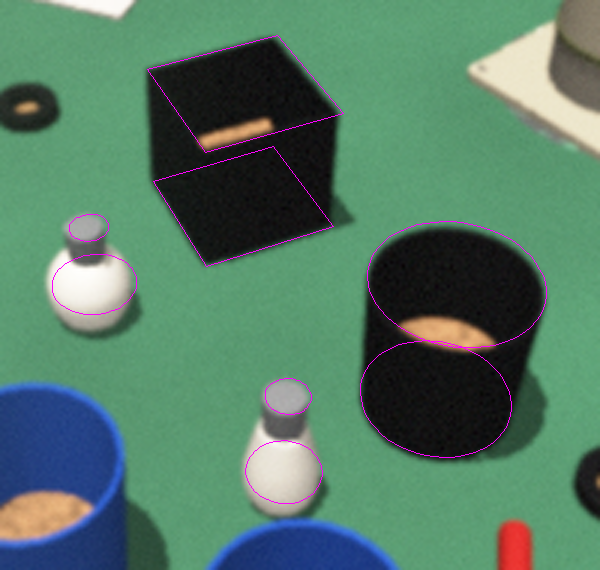

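The overlays fit within 1–2 mm, apart from the round bin, which needs a shift of about +3 mm in both x and y, to roughly (0.475, 0.186). The pear is at (0.639, 0.175), the ball at (0.640, -0.082) and the square bin at (0.442, -0.113). First move is toward the pear, squaring the tool up on the way.

Emit:
carry_out([
  {"hand": 60, "dp": [-1, -0.5, 0], "spin": -0.093},
  {"hand": 60, "dp": [-1, -0.5, 0], "spin": -0.093},
  {"hand": 60, "dp": [-1, -0.5, 0], "spin": -0.093},
  {"hand": 60, "dp": [-1, -0.5, 0], "spin": -0.093},
  {"hand": 60, "dp": [-1, -0.5, 0], "spin": -0.093},
  {"hand": 60, "dp": [-1, -0.5, 0], "spin": -0.093},
  {"hand": 60, "dp": [-1, -0.5, 0], "spin": -0.093},
  {"hand": 60, "dp": [-1, -0.5, 0], "spin": -0.093},
], force=30)

```text
time: 0.9
ee_pos: [0.3837, 0.4063, 0.241]
eef_rot: [0.001, 1.0, -0.0, -0.0]
ft_force: [-0.0, 1.5, 0.0]
width: 0.0601
grip_force: 0.0
```

Emit:
carry_out([
  {"hand": 60, "dp": [-1, -0.925, 0], "spin": 0},
  {"hand": 60, "dp": [-1, -0.925, 0], "spin": 0},
  {"hand": 60, "dp": [-1, -0.925, 0], "spin": 0},
  {"hand": 60, "dp": [-1, -0.925, 0], "spin": 0},
  {"hand": 60, "dp": [-1, -0.925, 0], "spin": 0},
  {"hand": 60, "dp": [-1, -0.925, 0], "spin": 0},
  {"hand": 60, "dp": [-1, -0.925, 0], "spin": 0},
  {"hand": 60, "dp": [-1, -0.925, 0], "spin": 0},
  {"hand": 60, "dp": [-1, -0.925, 0], "spin": 0},
])

```text
time: 1.8
ee_pos: [0.6333, 0.1763, 0.2404]
eef_rot: [0.0, 1.0, 0.0, -0.001]
ft_force: [-0.3, 1.0, 0.4]
width: 0.06
grip_force: 0.0
```

```bash
python3 - <<'E'
from h import *
s=read_state(); print(s["ee_pos"],s["ft_force"],s["eef_rot"])
cv2.imwrite("pics/w1.png",camera("wrist")[:,:,::-1])
from scipy.spatial.transform import Rotation as Ro
c=get_calibration("wrist"); M=c["mount"]; T=np.eye(4); T[:3,:3]=Ro.from_quat(s["eef_rot"]).as_matrix(); T[:3,3]=s["ee_pos"]
W=np.linalg.inv(T@M)
for X in ((.639,.175,.12),(.656,.175,.12),(.639,.192,.12),(.475,.186,.14)):
    p=W[:3]@np.r_[X,1]; print(X,c["fx"]*p[0]/p[2]+c["cx"],c["fy"]*p[1]/p[2]+c["cy"])
E
```

```text
[0.63331577 0.17631084 0.24035486] [-0.32687822  0.99682997  0.44290391] [ 2.77437867e-06  9.99999766e-01  1.17199301e-04 -6.74300916e-04]
(0.639, 0.175, 0.12) 312.14389998245855 205.67435391491634
(0.656, 0.175, 0.12) 312.16910113377986 225.3188602833263
(0.639, 0.192, 0.12) 333.07093971543617 205.6810039498237
(0.475, 0.186, 0.14) 329.3550865788395 -36.796851254064165
```

View pics/w1.png

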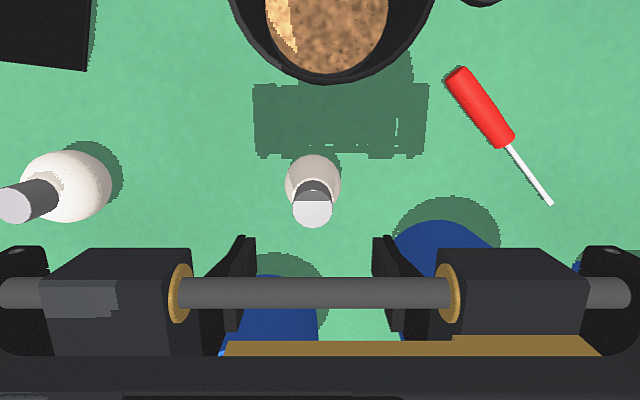

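The pear collar is at (312,208) against a predicted (312,206), so its position is confirmed to about 2 mm. Descend, close and lift.

Emit:
carry_out([
  {"hand": 60, "dp": [-0.027, -0.005, 0.1], "spin": 0},
  {"hand": 60, "dp": [-0.027, -0.005, 0.25], "spin": 0},
  {"hand": 60, "dp": [-0.027, -0.005, 0.4], "spin": 0},
  {"hand": 60, "dp": [-0.027, -0.005, 0.5], "spin": 0},
  {"hand": 60, "dp": [-0.027, -0.005, 0.533], "spin": 0},
  {"hand": 60, "dp": [-0.027, -0.005, 0.533], "spin": 0},
  {"hand": 60, "dp": [-0.027, -0.005, 0.533], "spin": 0},
  {"hand": 30, "dp": [-0.027, -0.005, 0.533], "spin": 0},
  {"hand": 30, "dp": [-0.027, -0.005, 0.533], "spin": 0},
  {"hand": 30, "dp": [-0.027, -0.005, 0.533], "spin": 0},
  {"hand": 30, "dp": [-0.027, -0.005, 0.533], "spin": 0},
  {"hand": 30, "dp": [-0.027, -0.005, 0.533], "spin": 0},
  {"hand": 30, "dp": [-0.027, -0.005, 0.533], "spin": 0},
], force=30)

```text
time: 3.15
ee_pos: [0.6404, 0.1742, 0.1083]
eef_rot: [0.0, 1.0, 0.0, 0.0]
ft_force: [-0.2, 1.6, 1.5]
width: 0.0328
grip_force: 30.0
```

Emit:
carry_out([
  {"hand": 30, "dp": [0, 0, -0.05], "spin": 0},
  {"hand": 30, "dp": [0, 0, -0.15], "spin": 0},
  {"hand": 30, "dp": [0, 0, -0.3], "spin": 0},
  {"hand": 30, "dp": [0, 0, -0.45], "spin": 0},
  {"hand": 30, "dp": [0, 0, -0.6], "spin": 0},
  {"hand": 30, "dp": [0, 0, -0.68], "spin": 0},
  {"hand": 30, "dp": [0, 0, -0.72], "spin": 0},
  {"hand": 30, "dp": [0.04, -0.07, -0.72], "spin": 0},
  {"hand": 30, "dp": [0.11, -0.18, -0.72], "spin": 0},
  {"hand": 30, "dp": [0.2, -0.3, -0.72], "spin": 0},
  {"hand": 30, "dp": [0.29, -0.42, -0.72], "spin": 0},
  {"hand": 30, "dp": [0.38, -0.54, -0.72], "spin": 0},
  {"hand": 30, "dp": [0.47, -0.66, -0.72], "spin": 0},
  {"hand": 30, "dp": [0.56, -0.78, -0.72], "spin": 0},
  {"hand": 30, "dp": [0.64, -0.9, -0.72], "spin": 0},
  {"hand": 30, "dp": [0.68, -0.97, -0.72], "spin": 0},
  {"hand": 30, "dp": [0.7, -1, -0.72], "spin": 0},
  {"hand": 30, "dp": [0.7, -1, -0.72], "spin": 0},
  {"hand": 30, "dp": [0.7, -1, -0.72], "spin": 0},
])

```text
time: 5.05
ee_pos: [0.4657, -0.0746, 0.2878]
eef_rot: [-0.001, 1.0, 0.0, -0.0]
ft_force: [0.1, 1.2, -1.9]
width: 0.033
grip_force: 30.0
```

Emit:
carry_out([
  {"hand": 30, "dp": [0.03, -0.05, 0], "spin": 0},
  {"hand": 30, "dp": [0.07, -0.11, 0], "spin": 0},
  {"hand": 30, "dp": [0.095, -0.15, 0], "spin": 0},
  {"hand": 30, "dp": [0.095, -0.154, 0], "spin": 0},
  {"hand": 30, "dp": [0.095, -0.154, 0], "spin": 0},
  {"hand": 30, "dp": [0.095, -0.154, 0], "spin": 0},
  {"hand": 30, "dp": [0.095, -0.154, 0], "spin": 0},
])

```text
time: 5.75
ee_pos: [0.4416, -0.1139, 0.2879]
eef_rot: [-0.0, 1.0, 0.0, -0.0]
ft_force: [-0.1, 0.7, -2.4]
width: 0.0328
grip_force: 30.0
```

```bash
python3 - <<'E'
from h import *
s=read_state(); print(s["ee_pos"],s["ft_force"])
a=camera("scene")[90:240,260:460,::-1]; b=camera("top")[190:290,270:400,::-1]
cv2.imwrite("pics/c2.png",np.vstack([cv2.resize(a,(400,300)),cv2.resize(b,(400,300))]))
s=read_state(); print(s["ee_pos"],s["ft_force"])
E
```

```text
[ 0.44157736 -0.11388149  0.28793137] [-0.1051547   0.70232186 -2.43678125]
[ 0.44148155 -0.11407724  0.28788484] [ 0.25686365 -0.53599915 -2.4646995 ]
```

View pics/c2.png

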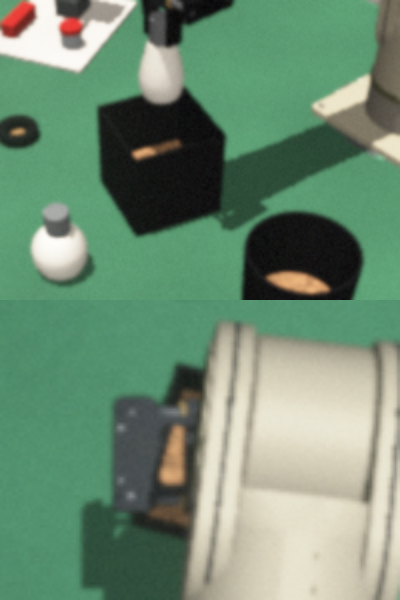

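The pear hangs upright over the middle of the square bin, with a baseline Fz of about -2.45 N. I lower it to just above the highest possible pad level.

Emit:
carry_out([
  {"hand": 30, "dp": [0, 0, 0.04], "spin": 0},
  {"hand": 30, "dp": [0, 0, 0.09], "spin": 0},
  {"hand": 30, "dp": [0, 0, 0.14], "spin": 0},
  {"hand": 30, "dp": [0, 0, 0.19], "spin": 0},
  {"hand": 30, "dp": [0, 0, 0.24], "spin": 0},
  {"hand": 30, "dp": [0, 0, 0.29], "spin": 0},
  {"hand": 30, "dp": [0, 0, 0.34], "spin": 0},
  {"hand": 30, "dp": [0, 0, 0.38], "spin": 0},
  {"hand": 30, "dp": [0, 0, 0.4], "spin": 0},
  {"hand": 30, "dp": [0, 0, 0.4], "spin": 0},
  {"hand": 30, "dp": [0, 0, 0.4], "spin": 0},
  {"hand": 30, "dp": [0, 0, 0.4], "spin": 0},
])

```text
time: 7.05
ee_pos: [0.4417, -0.1145, 0.1885]
eef_rot: [0.0, 1.0, 0.0, 0.0]
ft_force: [0.6, 0.4, -2.1]
width: 0.0332
grip_force: 30.0
```

Emit:
carry_out([
  {"hand": 30, "dp": [0, 0, 0.008], "spin": 0},
  {"hand": 30, "dp": [0, 0, 0.016], "spin": 0},
  {"hand": 30, "dp": [0, 0, 0.024], "spin": 0},
  {"hand": 30, "dp": [0, 0, 0.032], "spin": 0},
  {"hand": 30, "dp": [0, 0, 0.04], "spin": 0},
  {"hand": 30, "dp": [0, 0, 0.04], "spin": 0},
])

```text
time: 7.65
ee_pos: [0.4411, -0.1144, 0.1776]
eef_rot: [0.0, 1.0, 0.0, -0.0]
ft_force: [0.4, 0.3, -1.6]
width: 0.0334
grip_force: 30.0
```

```bash
python3 - <<'E'
from h import *
# pad height estimates from the pad's front (+x... far-side) edges in scene/top pictures at start
im=cv2.imread("pics/top0.png"); hsv=cv2.cvtColor(im,cv2.COLOR_BGR2HSV)
m=cv2.inRange(hsv,(5,60,100),(22,255,255))
for nm,(x0,y0,x1,y1),P in (("rb",(190,200,262,262),(.475,.186)),("sb",(310,205,385,285),(.442,-.113))):
    k=np.zeros_like(m); k[y0:y1,x0:x1]=m[y0:y1,x0:x1]
    u,v=np.where(k.T); c=((u.min()+u.max())/2,(v.min()+v.max())/2); w=(u.max()-u.min()+1,v.max()-v.min()+1)
    print(nm,c,w,[(z,(back("top",c,z)[:2]-P).round(4)) for z in (.03,.05,.07)])
print(read_state()["ft_force"])
E
```

```text
rb (np.float64(228.5), np.float64(233.0)) (np.int64(42), np.int64(41)) [(0.03, array([-0.0016,  0.006 ])), (0.05, array([-0.0028,  0.0027])), (0.07, array([-0.004 , -0.0007]))]
sb (np.float64(344.0), np.float64(247.0)) (np.int64(53), np.int64(53)) [(0.03, array([-0.0016,  0.0017])), (0.05, array([-0.0023,  0.0028])), (0.07, array([-0.003,  0.004]))]
[ 0.43055633  0.26613181 -1.64121743]
```

Emit:
carry_out([
  {"hand": 30, "dp": [0, 0, 0], "spin": 0},
  {"hand": 30, "dp": [0, 0, 0], "spin": 0},
])

```text
time: 7.85
ee_pos: [0.4414, -0.1145, 0.178]
eef_rot: [0.0, 1.0, 0.0, 0.0]
ft_force: [0.3, -0.9, -2.3]
width: 0.0331
grip_force: 30.0
```

Emit:
carry_out([
  {"hand": 30, "dp": [0, 0, 0.004], "spin": 0},
  {"hand": 30, "dp": [0, 0, 0.008], "spin": 0},
  {"hand": 30, "dp": [0, 0, 0.012], "spin": 0},
  {"hand": 30, "dp": [0, 0, 0.012], "spin": 0},
])

```text
time: 8.25
ee_pos: [0.4413, -0.1144, 0.1748]
eef_rot: [0.0, 1.0, 0.0, -0.0]
ft_force: [0.5, 1.0, -1.5]
width: 0.0328
grip_force: 30.0
```

Emit:
carry_out([
  {"hand": 30, "dp": [0, 0, 0.004], "spin": 0},
  {"hand": 30, "dp": [0, 0, 0.008], "spin": 0},
  {"hand": 30, "dp": [0, 0, 0.012], "spin": 0},
  {"hand": 30, "dp": [0, 0, 0.016], "spin": 0},
  {"hand": 30, "dp": [0, 0, 0.016], "spin": 0},
])

```text
time: 8.75
ee_pos: [0.4412, -0.1144, 0.1708]
eef_rot: [0.0, 1.0, 0.0, -0.0]
ft_force: [-0.3, 0.1, -1.8]
width: 0.0331
grip_force: 30.0
```

Emit:
carry_out([
  {"hand": 30, "dp": [0, 0, 0.004], "spin": 0},
  {"hand": 30, "dp": [0, 0, 0.008], "spin": 0},
  {"hand": 30, "dp": [0, 0, 0.012], "spin": 0},
  {"hand": 30, "dp": [0, 0, 0.016], "spin": 0},
  {"hand": 30, "dp": [0, 0, 0.02], "spin": 0},
  {"hand": 30, "dp": [0, 0, 0.02], "spin": 0},
])

```text
time: 9.35
ee_pos: [0.4413, -0.1144, 0.1658]
eef_rot: [0.0, 1.0, 0.0, -0.0]
ft_force: [0.2, -0.4, -2.3]
width: 0.0332
grip_force: 30.0
```

Emit:
carry_out([
  {"hand": 30, "dp": [0, 0, 0.004], "spin": 0},
  {"hand": 30, "dp": [0, 0, 0.008], "spin": 0},
  {"hand": 30, "dp": [0, 0, 0.012], "spin": 0},
  {"hand": 30, "dp": [0, 0, 0.016], "spin": 0},
  {"hand": 30, "dp": [0, 0, 0.02], "spin": 0},
  {"hand": 30, "dp": [0, 0, 0.02], "spin": 0},
])

```text
time: 9.95
ee_pos: [0.4412, -0.1144, 0.1608]
eef_rot: [0.0, 1.0, 0.0, -0.0]
ft_force: [-0.3, 0.4, -2.3]
width: 0.0333
grip_force: 30.0
```

Emit:
carry_out([
  {"hand": 30, "dp": [0, 0, 0.004], "spin": 0},
  {"hand": 30, "dp": [0, 0, 0.008], "spin": 0},
  {"hand": 30, "dp": [0, 0, 0.012], "spin": 0},
  {"hand": 30, "dp": [0, 0, 0.016], "spin": 0},
  {"hand": 30, "dp": [0, 0, 0.02], "spin": 0},
  {"hand": 30, "dp": [0, 0, 0.02], "spin": 0},
])

```text
time: 10.55
ee_pos: [0.4413, -0.1144, 0.1559]
eef_rot: [0.0, 1.0, 0.0, -0.0]
ft_force: [0.6, 0.2, -1.4]
width: 0.0332
grip_force: 30.0
```

Emit:
carry_out([
  {"hand": 30, "dp": [0, 0, 0.004], "spin": 0},
  {"hand": 30, "dp": [0, 0, 0.008], "spin": 0},
  {"hand": 30, "dp": [0, 0, 0.012], "spin": 0},
  {"hand": 30, "dp": [0, 0, 0.012], "spin": 0},
])

```text
time: 10.95
ee_pos: [0.4415, -0.1145, 0.153]
eef_rot: [0.0, 1.0, 0.0, 0.0]
ft_force: [0.5, 0.8, 1.6]
width: 0.0331
grip_force: 30.0
```

Emit:
carry_out([
  {"hand": 30, "dp": [0, 0, 0], "spin": 0},
  {"hand": 30, "dp": [0, 0, 0], "spin": 0},
])

```text
time: 11.15
ee_pos: [0.4414, -0.1144, 0.1531]
eef_rot: [0.0, 1.0, 0.0, 0.0]
ft_force: [0.8, 0.8, 0.2]
width: 0.0335
grip_force: 30.0
```

The pad now carries the pear: Fz has risen by about 3 N from baseline. Release and rise.

Emit:
carry_out([
  {"hand": 34, "dp": [0, 0, 0], "spin": 0},
  {"hand": 36, "dp": [0, 0, 0], "spin": 0},
  {"hand": 40, "dp": [0, 0, 0], "spin": 0},
  {"hand": 46, "dp": [0, 0, 0], "spin": 0},
  {"hand": 52, "dp": [0, 0, 0], "spin": 0},
  {"hand": 52, "dp": [0, 0, 0], "spin": 0},
  {"hand": 52, "dp": [0, 0, 0], "spin": 0},
])

```text
time: 11.85
ee_pos: [0.4413, -0.1145, 0.1529]
eef_rot: [0.0, 1.0, 0.0, -0.0]
ft_force: [0.0, 0.1, 0.3]
width: 0.0512
grip_force: 0.0
```

Emit:
carry_out([
  {"hand": 52, "dp": [0, 0, -0.05], "spin": 0},
  {"hand": 52, "dp": [0, 0, -0.15], "spin": 0},
  {"hand": 52, "dp": [0, 0, -0.3], "spin": 0},
  {"hand": 52, "dp": [0, 0, -0.4], "spin": 0},
  {"hand": 52, "dp": [0, 0, -0.5], "spin": 0},
  {"hand": 60, "dp": [-0.15, 0.03, -0.5], "spin": 0},
  {"hand": 60, "dp": [-0.35, 0.06, -0.5], "spin": 0},
  {"hand": 60, "dp": [-0.55, 0.09, -0.5], "spin": 0},
  {"hand": 60, "dp": [-0.75, 0.12, -0.5], "spin": 0},
  {"hand": 60, "dp": [-0.8, 0.128, -0.5], "spin": 0},
  {"hand": 60, "dp": [-0.8, 0.128, -0.5], "spin": 0},
  {"hand": 60, "dp": [-0.8, 0.128, -0.5], "spin": 0},
])

```text
time: 13.05
ee_pos: [0.6409, -0.0831, 0.2785]
eef_rot: [0.001, 1.0, -0.0, -0.0]
ft_force: [-0.2, 0.0, 0.5]
width: 0.0602
grip_force: 0.0
```

```bash
python3 - <<'E'
from h import *
from scipy.spatial.transform import Rotation as Ro
s=read_state(); print(s["time"],s["ee_pos"],s["ft_force"])
w=camera("wrist")[:,:,::-1].copy(); t=camera("top")[190:290,270:400,::-1]
c=get_calibration("wrist"); M=c["mount"]; T=np.eye(4); T[:3,:3]=Ro.from_quat(s["eef_rot"]).as_matrix(); T[:3,3]=s["ee_pos"]
W=np.linalg.inv(T@M)
for X in ((.640,-.0824,.105),(.4415,-.1145,.165)):
    p=W[:3]@np.r_[X,1]; q=(c["fx"]*p[0]/p[2]+c["cx"],c["fy"]*p[1]/p[2]+c["cy"]); print(q)
    cv2.circle(w,tuple(int(round(a)) for a in q),2,(255,0,255),-1)
cv2.imwrite("pics/w3.png",w)
E
```

```text
13.05 [ 0.64085477 -0.08309131  0.27848461] [-0.18192449  0.01265696  0.5220709 ]
(np.float64(314.64315599919803), np.float64(182.41595569296837))
(np.float64(263.1950877086754), np.float64(-104.88432896214704))
```

View pics/w3.png

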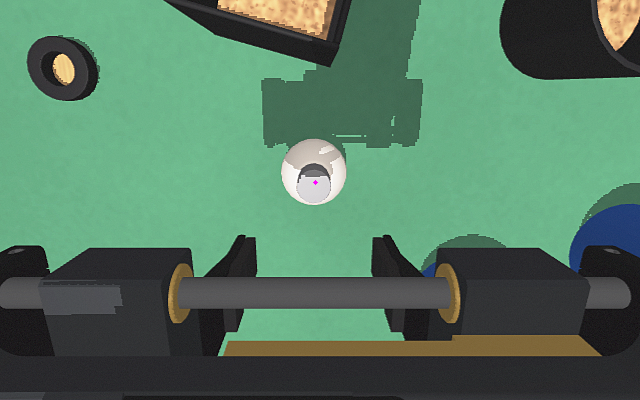

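The ball collar is at (314,186), under the gripper to within about 3 mm. Descend and grip.

Emit:
carry_out([
  {"hand": 60, "dp": [-0.006, 0, 0.1], "spin": 0},
  {"hand": 60, "dp": [-0.006, 0, 0.25], "spin": 0},
  {"hand": 60, "dp": [-0.006, 0, 0.4], "spin": 0},
  {"hand": 60, "dp": [-0.006, 0, 0.55], "spin": 0},
  {"hand": 60, "dp": [-0.006, 0, 0.67], "spin": 0},
  {"hand": 60, "dp": [-0.006, 0, 0.72], "spin": 0},
  {"hand": 60, "dp": [-0.006, 0, 0.742], "spin": 0},
  {"hand": 60, "dp": [-0.006, 0, 0.742], "spin": 0},
  {"hand": 60, "dp": [-0.006, 0, 0.742], "spin": 0},
  {"hand": 30, "dp": [-0.006, 0, 0.742], "spin": 0},
  {"hand": 30, "dp": [-0.006, 0, 0.742], "spin": 0},
  {"hand": 30, "dp": [-0.006, 0, 0.742], "spin": 0},
  {"hand": 30, "dp": [-0.006, 0, 0.742], "spin": 0},
  {"hand": 30, "dp": [-0.006, 0, 0.742], "spin": 0},
  {"hand": 30, "dp": [-0.006, 0, 0.742], "spin": 0},
])

```text
time: 14.65
ee_pos: [0.6429, -0.0828, 0.0926]
eef_rot: [0.0, 1.0, -0.0, 0.0]
ft_force: [-0.2, -0.9, 1.2]
width: 0.0331
grip_force: 30.0
```

Emit:
carry_out([
  {"hand": 30, "dp": [0, 0, -0.05], "spin": 0},
  {"hand": 30, "dp": [0, 0, -0.15], "spin": 0},
  {"hand": 30, "dp": [0, 0, -0.3], "spin": 0},
  {"hand": 30, "dp": [0, 0, -0.45], "spin": 0},
  {"hand": 30, "dp": [0, 0, -0.6], "spin": 0},
  {"hand": 30, "dp": [0, 0, -0.68], "spin": 0},
  {"hand": 30, "dp": [0, 0, -0.72], "spin": 0},
  {"hand": 30, "dp": [0.04, 0.07, -0.72], "spin": 0},
  {"hand": 30, "dp": [0.11, 0.18, -0.72], "spin": 0},
  {"hand": 30, "dp": [0.19, 0.3, -0.72], "spin": 0},
  {"hand": 30, "dp": [0.27, 0.42, -0.72], "spin": 0},
  {"hand": 30, "dp": [0.35, 0.54, -0.72], "spin": 0},
  {"hand": 30, "dp": [0.43, 0.66, -0.72], "spin": 0},
  {"hand": 30, "dp": [0.51, 0.78, -0.72], "spin": 0},
  {"hand": 30, "dp": [0.58, 0.9, -0.72], "spin": 0},
  {"hand": 30, "dp": [0.61, 0.97, -0.72], "spin": 0},
  {"hand": 30, "dp": [0.62, 1, -0.72], "spin": 0},
  {"hand": 30, "dp": [0.62, 1, -0.72], "spin": 0},
  {"hand": 30, "dp": [0.62, 1, -0.72], "spin": 0},
])

```text
time: 16.55
ee_pos: [0.4885, 0.1661, 0.2722]
eef_rot: [0.001, 1.0, -0.0, -0.0]
ft_force: [0.1, 0.3, -3.1]
width: 0.0329
grip_force: 30.0
```

Emit:
carry_out([
  {"hand": 30, "dp": [0.02, 0.03, 0], "spin": 0},
  {"hand": 30, "dp": [0.04, 0.06, 0], "spin": 0},
  {"hand": 30, "dp": [0.052, 0.075, 0], "spin": 0},
  {"hand": 30, "dp": [0.052, 0.075, 0], "spin": 0},
  {"hand": 30, "dp": [0.052, 0.075, 0], "spin": 0},
  {"hand": 30, "dp": [0.052, 0.075, 0], "spin": 0},
])

```text
time: 17.15
ee_pos: [0.4752, 0.186, 0.2725]
eef_rot: [0.001, 1.0, -0.0, 0.0]
ft_force: [-0.0, -0.8, -3.2]
width: 0.0331
grip_force: 30.0
```

```bash
python3 - <<'E'
from h import *
from scipy.spatial.transform import Rotation as Ro
s=read_state(); print(s["time"],s["ee_pos"],s["ft_force"])
a=camera("scene")[120:300,340:480,::-1]
cv2.imwrite("pics/c4.png",cv2.resize(a,(420,540)))
E
```

```text
17.15 [0.47518809 0.18596523 0.27252106] [-0.02159113 -0.77829808 -3.20974994]
```

View pics/c4.png

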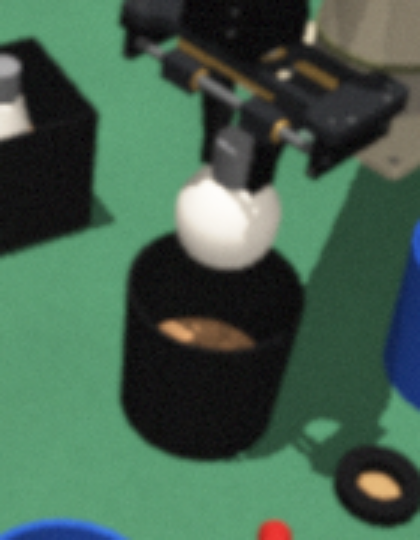

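The ball hangs upright over the middle of the round bin, and the pear stands in the square bin at left. Baseline Fz is -3.2 N.

Emit:
carry_out([
  {"hand": 30, "dp": [0, 0, 0.04], "spin": 0},
  {"hand": 30, "dp": [0, 0, 0.09], "spin": 0},
  {"hand": 30, "dp": [0, 0, 0.14], "spin": 0},
  {"hand": 30, "dp": [0, 0, 0.19], "spin": 0},
  {"hand": 30, "dp": [0, 0, 0.24], "spin": 0},
  {"hand": 30, "dp": [0, 0, 0.29], "spin": 0},
  {"hand": 30, "dp": [0, 0, 0.34], "spin": 0},
  {"hand": 30, "dp": [0, 0, 0.38], "spin": 0},
  {"hand": 30, "dp": [0, 0, 0.4], "spin": 0},
  {"hand": 30, "dp": [0, 0, 0.408], "spin": 0},
  {"hand": 30, "dp": [0, 0, 0.416], "spin": 0},
  {"hand": 30, "dp": [0, 0, 0.424], "spin": 0},
  {"hand": 30, "dp": [0, 0, 0.424], "spin": 0},
])

```text
time: 18.5
ee_pos: [0.4751, 0.1863, 0.1666]
eef_rot: [0.0, 1.0, 0.0, 0.0]
ft_force: [0.5, 0.2, -3.1]
width: 0.0334
grip_force: 30.0
```

Emit:
carry_out([
  {"hand": 30, "dp": [0, 0, 0.004], "spin": 0},
  {"hand": 30, "dp": [0, 0, 0.008], "spin": 0},
  {"hand": 30, "dp": [0, 0, 0.012], "spin": 0},
  {"hand": 30, "dp": [0, 0, 0.016], "spin": 0},
  {"hand": 30, "dp": [0, 0, 0.02], "spin": 0},
  {"hand": 30, "dp": [0, 0, 0.02], "spin": 0},
])

```text
time: 19.1
ee_pos: [0.4749, 0.1863, 0.1613]
eef_rot: [0.0, 1.0, -0.0, -0.0]
ft_force: [0.4, 0.5, -2.3]
width: 0.0334
grip_force: 30.0
```

Emit:
carry_out([
  {"hand": 30, "dp": [0, 0, 0.004], "spin": 0},
  {"hand": 30, "dp": [0, 0, 0.008], "spin": 0},
  {"hand": 30, "dp": [0, 0, 0.012], "spin": 0},
  {"hand": 30, "dp": [0, 0, 0.012], "spin": 0},
])

```text
time: 19.5
ee_pos: [0.4749, 0.1863, 0.1583]
eef_rot: [0.0, 1.0, -0.0, -0.0]
ft_force: [-0.1, 0.1, -3.4]
width: 0.033
grip_force: 30.0
```

Emit:
carry_out([
  {"hand": 30, "dp": [0, 0, 0.004], "spin": 0},
  {"hand": 30, "dp": [0, 0, 0.008], "spin": 0},
  {"hand": 30, "dp": [0, 0, 0.012], "spin": 0},
  {"hand": 30, "dp": [0, 0, 0.016], "spin": 0},
  {"hand": 30, "dp": [0, 0, 0.02], "spin": 0},
  {"hand": 30, "dp": [0, 0, 0.02], "spin": 0},
])

```text
time: 20.1
ee_pos: [0.4749, 0.1863, 0.1533]
eef_rot: [0.0, 1.0, -0.0, -0.0]
ft_force: [0.6, -0.4, -2.7]
width: 0.0333
grip_force: 30.0
```

Emit:
carry_out([
  {"hand": 30, "dp": [0, 0, 0.004], "spin": 0},
  {"hand": 30, "dp": [0, 0, 0.008], "spin": 0},
  {"hand": 30, "dp": [0, 0, 0.012], "spin": 0},
  {"hand": 30, "dp": [0, 0, 0.016], "spin": 0},
  {"hand": 30, "dp": [0, 0, 0.02], "spin": 0},
  {"hand": 30, "dp": [0, 0, 0.02], "spin": 0},
])

```text
time: 20.7
ee_pos: [0.475, 0.1862, 0.1483]
eef_rot: [0.0, 1.0, -0.0, -0.0]
ft_force: [0.6, 0.7, -2.5]
width: 0.0332
grip_force: 30.0
```

Emit:
carry_out([
  {"hand": 30, "dp": [0, 0, 0.004], "spin": 0},
  {"hand": 30, "dp": [0, 0, 0.008], "spin": 0},
  {"hand": 30, "dp": [0, 0, 0.012], "spin": 0},
  {"hand": 30, "dp": [0, 0, 0.016], "spin": 0},
  {"hand": 30, "dp": [0, 0, 0.016], "spin": 0},
])

```text
time: 21.2
ee_pos: [0.4749, 0.1862, 0.1443]
eef_rot: [0.0, 1.0, -0.0, -0.0]
ft_force: [-0.3, 0.6, -3.2]
width: 0.0332
grip_force: 30.0
```

Emit:
carry_out([
  {"hand": 30, "dp": [0, 0, 0.004], "spin": 0},
  {"hand": 30, "dp": [0, 0, 0.008], "spin": 0},
  {"hand": 30, "dp": [0, 0, 0.012], "spin": 0},
  {"hand": 30, "dp": [0, 0, 0.016], "spin": 0},
  {"hand": 30, "dp": [0, 0, 0.02], "spin": 0},
  {"hand": 30, "dp": [0, 0, 0.02], "spin": 0},
])

```text
time: 21.8
ee_pos: [0.4749, 0.1863, 0.1393]
eef_rot: [0.0, 1.0, -0.0, -0.0]
ft_force: [0.8, -0.0, -2.4]
width: 0.0335
grip_force: 30.0
```

Emit:
carry_out([
  {"hand": 30, "dp": [0, 0, 0.004], "spin": 0},
  {"hand": 30, "dp": [0, 0, 0.008], "spin": 0},
  {"hand": 30, "dp": [0, 0, 0.012], "spin": 0},
  {"hand": 30, "dp": [0, 0, 0.016], "spin": 0},
  {"hand": 30, "dp": [0, 0, 0.016], "spin": 0},
])

```text
time: 22.3
ee_pos: [0.4751, 0.1863, 0.1355]
eef_rot: [0.0, 1.0, 0.0, 0.0]
ft_force: [-0.3, 0.6, -1.3]
width: 0.0328
grip_force: 30.0
```

Emit:
carry_out([
  {"hand": 30, "dp": [0, 0, 0.004], "spin": 0},
  {"hand": 30, "dp": [0, 0, 0.006], "spin": 0},
  {"hand": 30, "dp": [0, 0, 0.006], "spin": 0},
])

```text
time: 22.6
ee_pos: [0.4751, 0.1863, 0.1341]
eef_rot: [0.0, 1.0, 0.0, 0.0]
ft_force: [0.1, -0.4, 0.2]
width: 0.0331
grip_force: 30.0
```

Emit:
carry_out([
  {"hand": 30, "dp": [0, 0, 0.002], "spin": 0},
  {"hand": 30, "dp": [0, 0, 0.002], "spin": 0},
])

```text
time: 22.8
ee_pos: [0.4751, 0.1863, 0.1336]
eef_rot: [0.0, 1.0, 0.0, 0.0]
ft_force: [-0.5, -1.7, 1.5]
width: 0.0334
grip_force: 30.0
```

The pad now carries the ball's full weight: Fz has gone from -3 N to about +0.7 N. Release and rise.

Emit:
carry_out([
  {"hand": 34, "dp": [0, 0, 0], "spin": 0},
  {"hand": 36, "dp": [0, 0, 0], "spin": 0},
  {"hand": 40, "dp": [0, 0, 0], "spin": 0},
  {"hand": 46, "dp": [0, 0, 0], "spin": 0},
  {"hand": 52, "dp": [0, 0, 0], "spin": 0},
  {"hand": 52, "dp": [0, 0, 0], "spin": 0},
  {"hand": 52, "dp": [0, 0, 0], "spin": 0},
])

```text
time: 23.5
ee_pos: [0.475, 0.1863, 0.1335]
eef_rot: [0.0, 1.0, 0.0, 0.0]
ft_force: [0.7, -0.2, 0.3]
width: 0.0511
grip_force: 0.0
```

Emit:
carry_out([
  {"hand": 52, "dp": [0, 0, -0.05], "spin": 0},
  {"hand": 52, "dp": [0, 0, -0.15], "spin": 0},
  {"hand": 52, "dp": [0, 0, -0.3], "spin": 0},
  {"hand": 52, "dp": [0, 0, -0.4], "spin": 0},
  {"hand": 52, "dp": [0, 0, -0.55], "spin": 0},
  {"hand": 52, "dp": [-0.15, 0, -0.6], "spin": 0},
  {"hand": 52, "dp": [-0.35, 0, -0.6], "spin": 0},
  {"hand": 52, "dp": [-0.55, 0, -0.6], "spin": 0},
  {"hand": 52, "dp": [-0.7, 0, -0.6], "spin": 0},
  {"hand": 52, "dp": [-0.8, 0, -0.6], "spin": 0},
  {"hand": 52, "dp": [-0.8, 0, -0.6], "spin": 0},
  {"hand": 52, "dp": [-0.8, 0, -0.6], "spin": 0},
  {"hand": 52, "dp": [-0.8, 0, -0.6], "spin": 0},
  {"hand": 52, "dp": [-0.8, 0, -0.6], "spin": 0},
  {"hand": 52, "dp": [-0.8, 0, -0.6], "spin": 0},
])

```text
time: 25.0
ee_pos: [0.6745, 0.1864, 0.2843]
eef_rot: [0.0, 1.0, 0.0, 0.0]
ft_force: [0.4, 0.2, 1.0]
width: 0.0521
grip_force: 0.0
```

```bash
python3 - <<'E'
from h import *
a=camera("top")[190:290,180:400,::-1]; b=camera("scene")[120:250,270:490,::-1]
cv2.imwrite("pics/fin.png",np.vstack([cv2.resize(a,(594,270)),cv2.resize(b,(594,325))]))
E
```

```text
(no output)
```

View pics/fin.png

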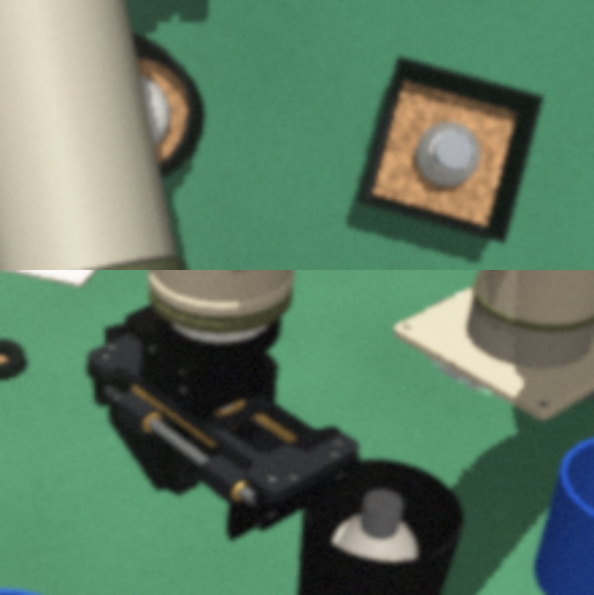

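Both globes stand upright near the middle of their bins: the pear collar is at (455,152) in the top panel and the ball collar at (382,512) in the scene panel. The gripper is clear of both.

```bash
python3 -c "
from bench import *
print(close_job())"
```

```text
the job is handed in; nothing more can be done
None
```

The job is handed in at about 25 s of the 67 s allowed: the ball globe stands upright in the round bin and the pear globe in the square bin, each released only after its pad took the weight; the judge's verdict was not returned.

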